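Charge the milling jar with grinding balls

ROBOT

A 7-joint arm with a two-finger parallel gripper is mounted at the origin on the work surface. World frame = base frame: x ahead of the robot, y to its left, z up, the work surface at z = 0. Lengths are in mm, angles in rad, forces in N, time in s.
With the tool pointing down it reaches from about 400 to 875 mm from the base axis. Payload 4.4 kg.
Tool frame: the origin (TCP) lies at the very end of the fingers, on their centre line; the grasp point (between the pads) lies 19 mm behind it; z points along the fingers, y is the direction in which the jaws open and shut (so a half turn about z gives the same grasp; the last joint's range is limited). The gripper opens to 85 mm and grips with 20 to 120 N. Pads are 22 mm wide; open, the fingers measure 114 mm over their backs; the gripper's body (76 mm by 85 mm) begins 54 mm behind the grasp point. The pads swing forward as they close: fully open they stand 13 mm farther back than shut.
Start: joints at [1.144, 0.628, 0.038, 1.517, -0.027, 0.996, -0.02], TCP at [229.493, -608.154, 231.313] pointing down, gripper open.
Joint ranges: [-3.06, 3.06], [-0.37, 2.12], [-1.25, 1.32], [0.18, 2.47], [-1.1, 4.24], [0.23, 1.98], [-2.94, 2.94]. Speed limits (rad/s): [2.57, 2.57, 3.14, 3.14, 3.14, 3.14, 3.14].

INTERFACE

Orientations are given as [roll, pitch, yaw] about the fixed x, y, z axes, in that order (R = Rz(yaw) Ry(pitch) Rx(roll)).
In Python, from cell import ctrl gives the robot as it stands. The module is installed in compiled form; this text tells all that it offers.
- The arm moves only by the shell command python3 -m jog 'ROWS'. ROWS is text: rows parted by semicolons, each of 7 numbers parted by spaces: the shift along the tool's x, y, z in mm, then the turn, a rotation vector about the tool's x, y, z in degrees, then the opening, from -1 (shut) to 1 (fully open). In form: x y z wx wy wz claw; .... A call has 1 to 8 rows; each row is the pose to reach, as a shift and turn from the pose commanded when the call began, along the tool's axes at that moment; what a row does not reach only later rows make up. A row lasts 1/8 s, in which the tool goes at most 62.5 mm and 10.7 degrees, less where a joint would pass 70% of its speed; a pose out of reach is approached as far as the arm can. A call with a gripper value outside its range is refused whole. The fingers move at their own pace and stop on an object; the grip force is fixed at half the most. Time passes only in rows, so rows that repeat a pose let the fingers close. It gives the time, the measured TCP pose, the force and the opening at its end, in the units of the state.
- ctrl.read_state(): the state, without advancing time (a new reading comes with each control period).
- ctrl.get_image(name): name is "scene" or "top" or "wrist"; returns a dict with "image" (480x640x3 uint8, red, green, blue), "z_map" (480x640 float32, mm along the optical axis (not along the pixel's ray), 0 where there is no reading), "vertical_fov" (degrees; the focal length in pixels is half the picture's height over the tangent of half this angle, whatever the lens; pixels are square), "cx", "cy" (the principal point, pixels), "k1" (the pictures are not rectified: a ray, as slopes to the right and down, at radius r is drawn at 1 + k1 r^2 times it, then the intrinsics apply), "extrinsics" (4x4, takes a point from world to camera coordinates); the wrist camera has in their place "hand_eye" (4x4, takes a point from camera to tool coordinates, whose origin is the TCP and whose axes are the flange's). Camera axes: x right, y down, z forward; pixel columns grow to the right and rows downward; lengths in mm; the calibration is good to about 2 mm. A picture is of the moment at which its call begins: read the wrist's pose just before it.
- ctrl.finish_job(): hands the job in, once; it reports no verdict.
The state is a dict: "clock": time; "qpos": joint angles; "qd": joint speeds; "tau": joint torques, N m; "eef_pos": TCP position; "tool_rot": TCP orientation; "force": force on the tool from outside, world axes, zero at the start; "torque": the same for the moment, N m; "width": finger opening in mm.
Only numpy, scipy, OpenCV 4.12 (cv2) and the standard library are available. Lean on these libraries where they do the work, as an engineer would, in place of code of your own. Each camera call takes 0.05 s, during which the arm holds its last target.

TASK

Load the milling jar: take the scoop that holds the five round balls and, keeping it level, bring its spout over the jar's mouth and down to within about 40 mm of the rim; only then tip it, staying low, so that all five balls roll into the jar and none bounces away. Stand the empty scoop upright on the bench again, then swing the jar's cover fully shut. Leave the other scoop, with the cylinders, and the other things on the bench where they are.

Things in the scene. Friction and masses are not known exactly. Their poses are not given: they have to be found in the camera images.
- scoop_grip (a point): Mid-grip on the handle of the aluminium scoop that holds the five balls (stands left or right). Axes: x to the open spout, z up out of the pan. Handle: bar 18 mm wide (y), 24 mm thick, 100 mm long, from the rear wall up, leaning back 30 deg (axis upward -0.5,0,0.866); 38 mm of bar above the point, 62 below. Point 81.7 mm above the underside, 33 mm behind the rear wall.
- scoop_pan (a point): Pan of that scoop: centre of its underside, 93 mm ahead (+x) of the grip, on the bench. Axes: x to the open spout, z up out of the pan. Flat floor x -60 to 30 mm, 84 mm wide, 3 mm sheet, side and rear walls 36 mm high; then a ramp rises at 20 deg to the lip, between side walls (84 mm wide outside) up to 42 mm high. Holds balls until tipped some 15 deg forward; empties freely at 45 to 60 deg. About 0.2 kg empty.
- scoop_lip (a point): Middle of the spout lip of the scoop with the balls, top edge: 168 mm ahead (+x) of scoop_grip and 61.7 mm below it (20 mm above the underside), in the scoop's axes.
- other_scoop_grip (a point): The same point of a second, identical scoop, which holds three white ceramic cylinders (25 mm across, 28 mm high) and must be left alone. Same axes and sizes as the first.
- jar_mouth (a point): Centre of the round mouth, at the height of the rim (100 mm above the bench), of a fixed upright steel milling jar: outside 112 mm, inside 100 mm across, inner floor 87 mm below the rim. z up. It starts empty.
- jar_pivot (a point): Axis of the upright pivot post beside the jar, 80 mm from the jar's axis, on its left side, at rim height. The cover turns about the vertical through this point.
- cover (a joint): Angle in rad of the gasketed steel swing cover (flat disc 112 mm across, top 113 mm above the bench): 0 = shut, centred over the mouth; grows as it swings open in the horizontal plane, clockwise seen from above, up to 2.3. It stays where it is left (friction about 0.06 N m) and clears the mouth above 1.5 rad. Stops at 0.
- cover_knob (a point): Point to grip on the upright round black knob at the cover's centre, 80 mm from the pivot: knob 24 mm across, 46 mm tall, from 113 to 159 mm above the bench; the point is 136 mm above the bench.
- ball0_center (a point): Centre of a grinding ball, 25 mm across, starting in the scoop.
- ball1_center (a point): Centre of a grinding ball, 25 mm across, starting in the scoop.
- ball2_center (a point): Centre of a grinding ball, 25 mm across, starting in the scoop.
- ball3_center (a point): Centre of a grinding ball, 25 mm across, starting in the scoop.
- ball4_center (a point): Centre of a grinding ball, 25 mm across, starting in the scoop.
- dishes_mid (a point): Bystander: stack of five culture dishes, 94 mm across, 80 mm high; point half-way up.
- bottle_mid (a point): Bystander: glass bottle, 68 mm across, 150 mm high; point half-way up.
- beaker_mid (a point): Bystander: glass beaker, 70 mm across, 90 mm high; point half-way up.
- marker_mid (a point): Bystander: blue marker pen lying flat, 14 mm thick, about 130 mm long; its centre.
Mind the look-alikes: they are no part of the job. Leave any pink or yellow look-alike of the part that bears scoop_grip alone.

How it is judged:
By the outcome, as a careful person would: the job done as asked, in the order asked, and still so for the second after the job is handed in, with the robot touching nothing.
It also fails if it takes over 70 s, if anything falls off the work surface, if the arm or the gripper's body presses on something with over 40 N, if the wrist force passes 120 N, or if a joint passes its speed limit or range.

## Working session

There is one attempt and no reset: what is moved stays moved. The work goes in short steps, Python scripts to look and compute and a shell command to move; the robot and the scene stay as the last step left them, time stands still between calls to the robot, and variables do not carry over. Pictures are saved under pics/ and viewed, and the job is handed in when it is done.

```bash
mkdir -p pics; ls; cat > h.py <<'E'
import numpy as np, cv2
from cell import ctrl
def save(name,out):
    d=ctrl.get_image(name); cv2.imwrite('pics/'+out,d['image'][:,:,::-1]); np.save('pics/'+out[:-4]+'.npy',d,allow_pickle=True); return d
def load(out): return np.load('pics/'+out+'.npy',allow_pickle=True).item()
E
python3 - <<'E'
from h import *
print(ctrl.read_state())
for n in('scene','top'):
    d=save(n,n+'0.png'); print({k:v for k,v in d.items() if k not in('image','z_map')})
E
```

```text
pics
{'clock': 0.0, 'qpos': array([ 1.14418995,  0.62933137,  0.03843673,  1.51836116, -0.02701205,
        0.99630693, -0.02004611]), 'qd': array([-0.00057667,  0.00028156, -0.00064388,  0.00118236,  0.00067632,
        0.00038475, -0.00165682]), 'tau': array([ 2.32719340e-04, -5.63404477e+01,  1.22620538e+00, -1.93445742e+01,
        1.09278836e-02,  1.06799137e-02,  2.74070908e-05]), 'eef_pos': array([ 229.28217095, -607.55244267,  230.4007456 ]), 'tool_rot': array([-3.13970357e+00,  1.10291048e-05,  3.60758103e-01]), 'force': array([-0.01028496,  0.21211112,  0.08778895]), 'torque': array([-0.03695126,  0.04320723,  0.01134541]), 'width': 85.25510986209156}
{'vertical_fov': 47.18258232989898, 'cx': 325.16346250125525, 'cy': 236.76198128883482, 'k1': 0.0007305475394431917, 'extrinsics': array([[ 8.25140089e-01,  5.64500228e-01,  2.19846801e-02,
        -3.79716456e+02],
       [ 3.61023015e-01, -4.96982189e-01, -7.89095106e-01,
        -1.14451717e+02],
       [-4.34518373e-01,  6.59050982e-01, -6.13877502e-01,
         1.77822793e+03],
       [ 0.00000000e+00,  0.00000000e+00,  0.00000000e+00,
         1.00000000e+00]])}
{'vertical_fov': 50.52153009699479, 'cx': 315.1297578620235, 'cy': 246.85559873635918, 'k1': 0.03459289137742208, 'extrinsics': array([[ 8.26495436e-03, -9.99848621e-01,  1.53109535e-02,
        -4.84709050e+01],
       [-9.94110529e-01, -9.87013822e-03, -1.07920512e-01,
         4.98575605e+02],
       [ 1.08055297e-01, -1.43288219e-02, -9.94041618e-01,
         1.31390060e+03],
       [ 0.00000000e+00,  0.00000000e+00,  0.00000000e+00,
         1.00000000e+00]])}
```

View pics/scene0.png

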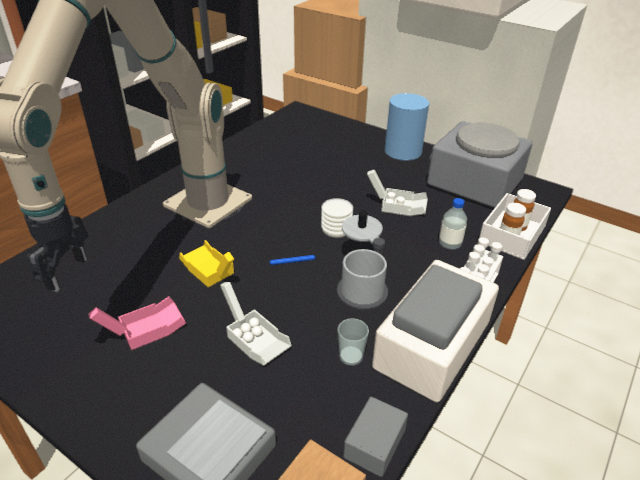

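View pics/top0.png

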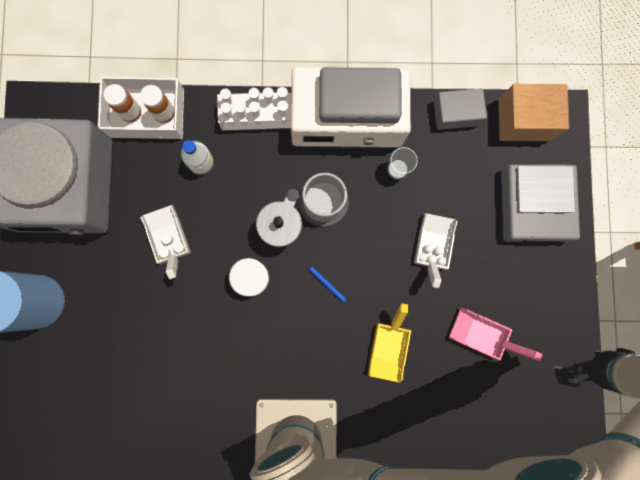

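The five-ball scoop is at top-view (436,245). The three-cylinder scoop is at (167,240), the jar at (324,198), the open cover's knob at (279,222), and the pivot post at about (291,196). I'll zoom in and measure next.

```bash
cat >> h.py <<'E'
def ray(d,u,v):
    f=240/np.tan(np.radians(d['vertical_fov']/2)); a=np.array([(u-d['cx'])/f,(v-d['cy'])/f]); s=a.copy()
    for _ in range(20): s=a/(1+d['k1']*(s@s))
    E=d['extrinsics']; R=E[:3,:3]; o=-R.T@E[:3,3]; return o,R.T@np.array([s[0],s[1],1])
def onz(d,u,v,z):
    o,r=ray(d,u,v); return o+r*(z-o[2])/r[2]
def dep(d,u,v):
    o,r=ray(d,u,v); return o+r*d['z_map'][int(round(v)),int(round(u))]
def proj(d,p):
    E=d['extrinsics']; c=E[:3,:3]@np.asarray(p)+E[:3,3]; s=c[:2]/c[2]; f=240/np.tan(np.radians(d['vertical_fov']/2))
    return s*(1+d['k1']*(s@s))*f+np.array([d['cx'],d['cy']])
E
python3 - <<'E'
from h import *
t=load('top0')['image'][:,:,::-1]; s=load('scene0')['image'][:,:,::-1]
a=cv2.resize(t[205:295,400:470],None,fx=6,fy=6,interpolation=cv2.INTER_CUBIC)
b=cv2.resize(t[150:250,250:360],None,fx=5,fy=5,interpolation=cv2.INTER_CUBIC)[:, :380]
c=np.zeros((540,800,3),np.uint8); c[:a.shape[0],:420]=a; c[:500,420:800]=b; cv2.imwrite('pics/z1.png',c)
a=cv2.resize(s[275:370,210:300],None,fx=6,fy=6,interpolation=cv2.INTER_CUBIC); cv2.imwrite('pics/z2.png',a)
E
```

```text
(no output)
```

View pics/z1.png

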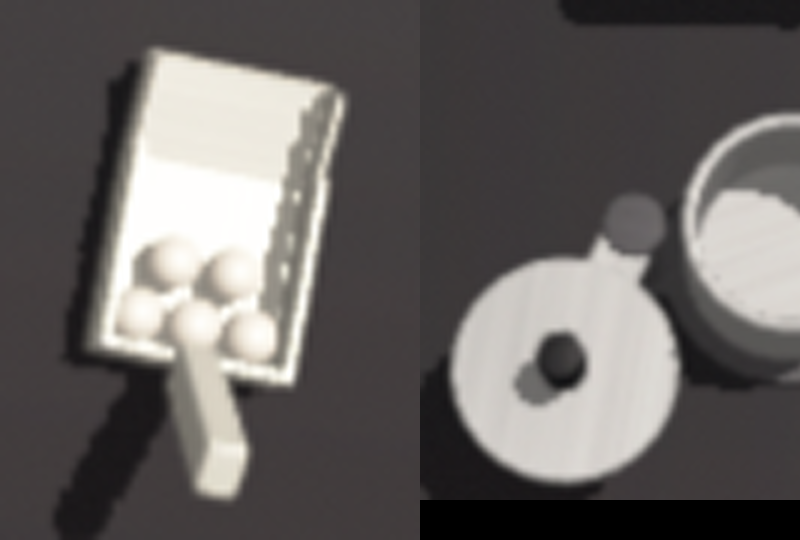

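View pics/z2.png

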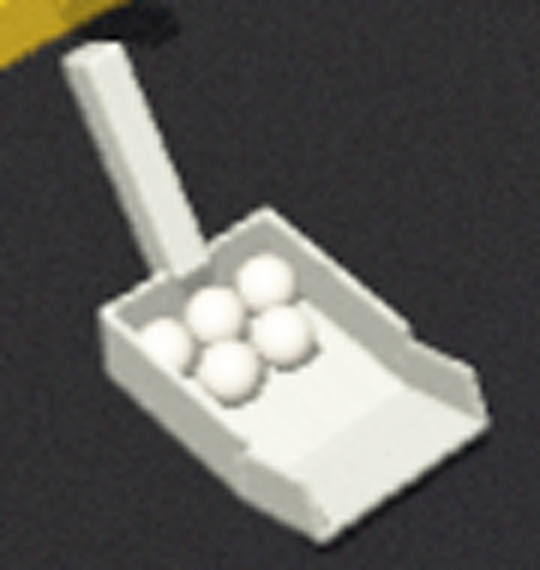

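```bash
python3 - <<'E'
from h import *
t=load('top0'); s=load('scene0')
Z=lambda x,y:(400+x/6-.42,205+y/6-.42)
S=lambda x,y:(210+x/6-.42,275+y/6-.42)
def tri(p,q):
    o1,r1=ray(t,*p);o2,r2=ray(s,*q)
    A=np.array([r1,-r2]).T; l=np.linalg.lstsq(A,o2-o1,rcond=None)[0]; a=o1+l[0]*r1;b=o2+l[1]*r2
    return ((a+b)/2).round(1),np.linalg.norm(a-b).round(1)
print('handle top tri',tri(Z(222,468),S(94,55)), onz(t,*Z(222,468),114.6).round(1), onz(s,*S(94,55),114.6).round(1))
for n,p,z in(('RL',(98,347),36),('RR',(293,382),36),('FL',(150,50),42),('FR',(340,92),42)): print(n,onz(t,*Z(*p),z).round(1),dep(t,*Z(*p)).round(1))
for n,p,z in(('RL',(102,312),36),('RR',(267,210),36),('lipL',(322,543),20),('lipR',(490,425),20)): print('s',n,onz(s,*S(*p),z).round(1))
# jar, knob, pivot
B=lambda x,y:(250+x/5-.4,150+y/5-.4)
B2=lambda x,y:B(x-420,y)
print('knob',onz(t,*B2(562,350),159).round(1)); print('post',onz(t,*B2(636,222),100).round(1),dep(t,*B2(636,222)).round(1)); print('cover c',onz(t,*B2(566,369),113).round(1))
print('lidz',dep(t,*B2(520,330)).round(1))
g=t['image']
E
```

```text
handle top tri (array([ 403.9, -341.8,  113.3]), np.float64(1.7)) [ 404.4 -340.9  114.6] [ 404.2 -343.3  114.6]
RL [ 459.7 -307.8   36. ] [ 460.9 -310.8   21.8]
RR [ 445.3 -392.5   36. ] [ 447.9 -403.1   -2.2]
FL [ 590.1 -331.    42. ] [ 593.3 -335.1   24.2]
FR [ 572.3 -413.9   42. ] [ 573.5 -416.1   34.5]
s RL [ 444.7 -393.1   36. ]
s RR [ 461.3 -312.3   36. ]
s lipL [ 579.5 -421.8   20. ]
s lipR [ 596.  -339.6   20. ]
knob [549.2  47.1 159. ]
post [624.5  14.5 100. ] [621.8  14.1 112.4]
cover c [547.2  47.8 113. ]
lidz [566.2  70.7 115. ]
```

```bash
python3 - <<'E'
from h import *
for n,(x0,x1,y0,y1),o in(('top0',(285,365,160,235),'z3.png'),('scene0',(325,400,195,310),'z4.png')):
    a=load(n)['image'][y0:y1,x0:x1,::-1]; k=5 if n=='scene0' else 7; cv2.imwrite('pics/'+o,cv2.resize(a,None,fx=k,fy=k,interpolation=cv2.INTER_CUBIC))
E
```

```text
(no output)
```

View pics/z3.png

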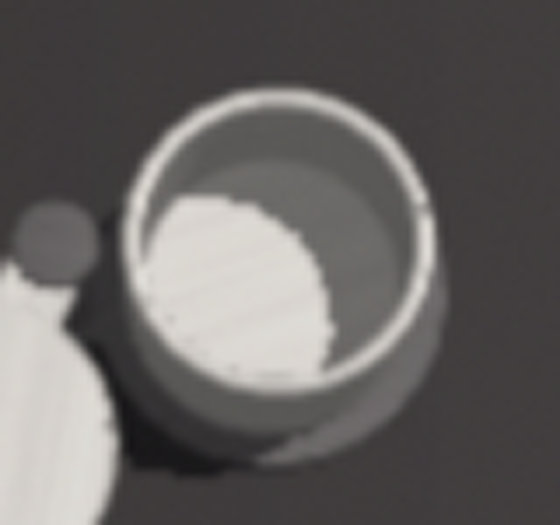

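View pics/z4.png

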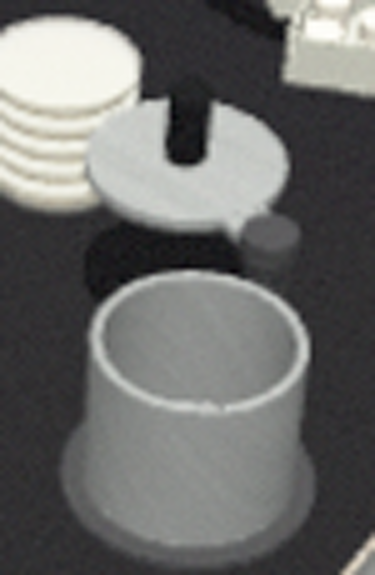

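```bash
python3 - <<'E'
from h import *
t=load('top0'); s=load('scene0')
j=(324.57,194.0)
print('jar',onz(t,*j,100).round(1), onz(s,325+199/5-.4,195+340/5-.4,100).round(1))
for dx,dy in((124,241),(436,241),(280,88),(280,394)): print(onz(t,285+dx/7-.43,160+dy/7-.43,100).round(1))
print('post',onz(t,285+57/7-.43,160+242/7-.43,115).round(1), onz(s,325+270/5-.4,195+235/5-.4,115).round(1))
print('knob top', onz(s,325+190/5-.4,195+85/5-.4,159).round(1),'lid',onz(s,325+188/5-.4,195+163/5-.4,113).round(1))
# scoop fit from estimates
P=np.array([[460.5,-310.,-60,42],[445,-393,-60,-42],[579.5,-421.8,75,-42],[596,-339.6,75,42],[404,-342,-93-19,0]])
# solve x=px+c lx - s ly ; fit rigid
A=[];b=[]
src=P[:,2:];dst=P[:,:2]
cs=src.mean(0);cd=dst.mean(0);U,_,V=np.linalg.svd((src-cs).T@(dst-cd));R=V.T@U.T
tr=cd-R@cs; print('pan',tr,'yaw',np.degrees(np.arctan2(R[1,0],R[0,0])),'resid',(src@R.T+tr-dst).round(1))
print('grip',R@[-93,0]+tr,'lip',R@[75,0]+tr)
E
```

```text
jar [625.4 -65.6 100. ] [625.  -67.6 100. ]
[624.7  -9.4 100. ]
[ 626.  -121.8  100. ]
[681.7 -65.2 100. ]
[569.6 -65.9 100. ]
post [620.9  14.2 115. ] [619.6  11.6 115. ]
knob top [544.5  48.8 159. ] lid [550.4  42.5 113. ]
pan [ 513.05242171 -364.63853501] yaw -11.817131202534544 resid [[ 2.4 -1.2]
 [ 0.7 -0.5]
 [-1.6  0.7]
 [-0.9  0.7]
 [-0.6  0.3]]
grip [ 422.02344496 -345.59318405] lip [ 586.46288682 -379.99768901]
```

```bash
cat >> h.py <<'E'
from scipy.spatial.transform import Rotation as Ro, Slerp
def cur():
    s=ctrl.read_state(); return s['eef_pos'],Ro.from_euler('xyz',s['tool_rot']),s
RT=np.array([[0,.866,.5],[1,0,0],[0,.5,-.866]]); RT=Ro.from_matrix(RT) # tool axes in scoop frame (columns)
def scoopR(yaw,tip): return Ro.from_euler('z',yaw,degrees=True)*Ro.from_euler('y',tip,degrees=True)
def tcp(grip,yaw,tip=0,back=0,off=19):
    R=scoopR(yaw,tip)*RT; return np.asarray(grip,float)+R.apply([0,0,off-back]),R
def lip2grip(lip,yaw,tip=0): return np.asarray(lip,float)-scoopR(yaw,tip).apply([168,0,-61.7])
def rows(targets,claw,base=None):
    p,R,s=cur() if base is None else (*base,None)
    out=[]
    for (tp,tR) in targets:
        d=R.inv().apply(tp-p); w=np.degrees((R.inv()*tR).as_rotvec()); out.append(' '.join('%.0f'%x if abs(x)>=0.5 else '0' for x in d)+' '+' '.join('%.1f'%x for x in w)+' %g'%claw)
    print('; '.join(out))
def interp(a,b,n):
    S=Slerp([0,1],Ro.concatenate([a[1],b[1]])); return [(a[0]+(b[0]-a[0])*k/n,S(k/n)) for k in range(1,n+1)]
E
python3 - <<'E'
from h import *
p,R,s=cur()
b=tcp([422,-345.6,81.7],-11.8,0,back=100)
print(b[0],b[1].as_euler('xyz'))
rows(interp((p,R),b,8),0.6)
E
```

```text
[ 382.35499856 -337.31772769  151.84754326] [2.61798118 0.         1.36484748]
30 -25 10 -3.4 1.9 -7.0 0.6; 60 -50 20 -6.9 3.8 -14.0 0.6; 89 -75 30 -10.3 5.6 -21.1 0.6; 119 -99 39 -13.8 7.5 -28.1 0.6; 149 -124 49 -17.2 9.4 -35.1 0.6; 179 -149 59 -20.6 11.3 -42.1 0.6; 209 -174 69 -24.1 13.1 -49.2 0.6; 239 -199 79 -27.5 15.0 -56.2 0.6
```

```bash
python3 -m jog '30 -25 3 -3.4 1.9 -7.0 0.6; 60 -50 6 -6.9 3.8 -14.0 0.6; 89 -75 10 -10.3 5.6 -21.1 0.6; 119 -99 20 -13.8 7.5 -28.1 0.6; 149 -124 30 -17.2 9.4 -35.1 0.6; 179 -149 40 -20.6 11.3 -42.1 0.6; 209 -174 60 -24.1 13.1 -49.2 0.6; 239 -199 79 -27.5 15.0 -56.2 0.6'
python3 -m jog '0 0 0 0 0 0 0.6;0 0 0 0 0 0 0.6'
python3 - <<'E'
from h import *
p,R,s=cur(); print(s['qpos'])
d=save('wrist','w1.png'); np.save('pics/w1pose.npy',np.r_[p,s['tool_rot']]); print({k:v for k,v in d.items() if k not in('image','z_map')})
save('scene','s1.png')
E
```

```text
clock: 1.1
eef_pos: [363.3, -381.9, 187.8]
tool_rot: [2.724, -0.076, 1.203]
force: [0.0, -0.1, -0.1]
width: 68.5
clock: 1.35
eef_pos: [363.1, -383.4, 188.2]
tool_rot: [2.724, -0.076, 1.199]
force: [-0.2, 0.7, 0.0]
width: 68.5
[ 1.10762088  0.44080053 -0.22277542  2.20570708 -0.79251142  0.25346756
  1.27963703]
{'vertical_fov': 64.09900063771195, 'cx': 328.7521320132222, 'cy': 246.2842620771984, 'k1': 0.02684543632840646, 'hand_eye': array([[-8.31397373e-04, -9.48371032e-01, -3.17161937e-01,
         8.16048549e+01],
       [ 9.99999404e-01, -5.64233326e-04, -9.34205218e-04,
         1.33604663e+00],
       [ 7.07019832e-04, -3.17162525e-01,  9.48370936e-01,
        -1.42488512e+02],
       [ 0.00000000e+00,  0.00000000e+00,  0.00000000e+00,
         1.00000000e+00]])}
```

View pics/w1.png

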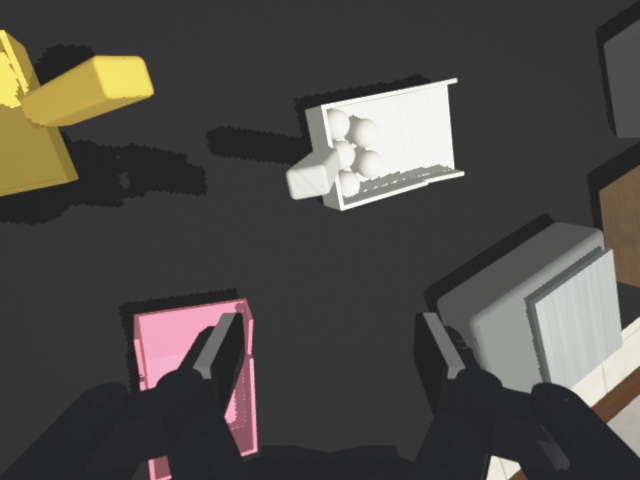

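View pics/s1.png

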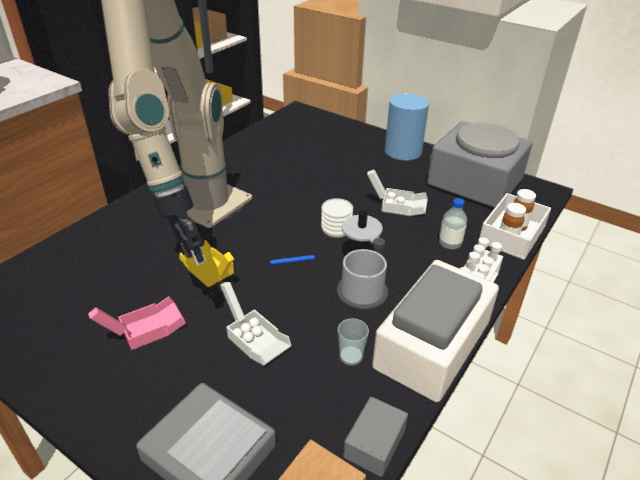

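The wrist stopped at joint 6's limit: an outward tilt of 30° is out of reach this close in. I'll use a near-vertical tool with the jaws across the 18 mm width instead.

```bash
cat >> h.py <<'E'
a_=np.radians(8)
RT=Ro.from_matrix(np.array([[np.cos(a_),0,np.sin(a_)],[0,-1,0],[np.sin(a_),0,-np.cos(a_)]]))
E
python3 - <<'E'
from h import *
p,R,s=cur()
b=tcp([422,-345.6,81.7],-11.8,0,back=100)
print(b[0],b[1].as_euler('xyz'),b[1].as_matrix())
# dominantly unwind
rows(interp((p,R),(b[0]+[0,0,30],b[1]),8),0.6)
print((R.inv()*b[1]).magnitude()*57.3)
E
```

```text
[ 410.9652072  -343.29471168  161.91171357] [ 3.14159265 -0.13962634 -0.20594885] [[ 9.69341119e-01 -2.04496052e-01  1.36232010e-01]
 [-2.02505910e-01 -9.78867389e-01 -2.84603497e-02]
 [ 1.39173101e-01 -1.73472348e-18 -9.90268069e-01]]
7 3 2 1.4 -1.7 9.9 0.6; 14 7 3 2.8 -3.4 19.7 0.6; 21 10 5 4.2 -5.1 29.6 0.6; 28 14 6 5.6 -6.8 39.5 0.6; 34 17 8 7.0 -8.5 49.4 0.6; 41 20 10 8.5 -10.2 59.2 0.6; 48 24 11 9.9 -11.9 69.1 0.6; 55 27 13 11.3 -13.6 79.0 0.6
80.95886451927306
```

```bash
python3 -m jog '7 3 0 1.4 -1.7 9.9 0.6; 14 7 0 2.8 -3.4 19.7 0.6; 21 10 2 4.2 -5.1 29.6 0.6; 28 14 4 5.6 -6.8 39.5 0.6; 34 17 6 7.0 -8.5 49.4 0.6; 41 20 8 8.5 -10.2 59.2 0.6; 48 24 11 9.9 -11.9 69.1 0.6; 55 27 13 11.3 -13.6 79.0 0.6'
python3 -m jog '0 0 0 0 0 0 0.6'
python3 - <<'E'
from h import *
p,R,s=cur(); print(s['qpos'])
b=tcp([422,-345.6,81.7],-11.8,0,back=100); rows([b],.6)
E
```

```text
clock: 2.45
eef_pos: [411.3, -342.4, 191.6]
tool_rot: [-3.14, -0.138, -0.21]
force: [0.6, 0.7, -0.5]
width: 68.7
clock: 2.58
eef_pos: [411.8, -342.6, 191.2]
tool_rot: [3.141, -0.139, -0.201]
force: [-0.4, -0.8, -0.1]
width: 68.0
[ 0.19906975  0.56915284  0.7276544   2.00632962 -0.72905162  0.70555779
 -0.38111138]
-5 1 29 -0.0 0.0 0.3 0.6
```

```bash
cat >> h.py <<'E'
def wrist(out):
    p,R,s=cur(); d=save('wrist',out); M=np.eye(4);M[:3,:3]=R.as_matrix();M[:3,3]=p
    d['extrinsics']=np.linalg.inv(M@d['hand_eye']); np.save('pics/'+out[:-4]+'.npy',d,allow_pickle=True); return d
E
python3 - <<'E'
from h import *
wrist('w2.png')
E
```

```text
(no output)
```

View pics/w2.png

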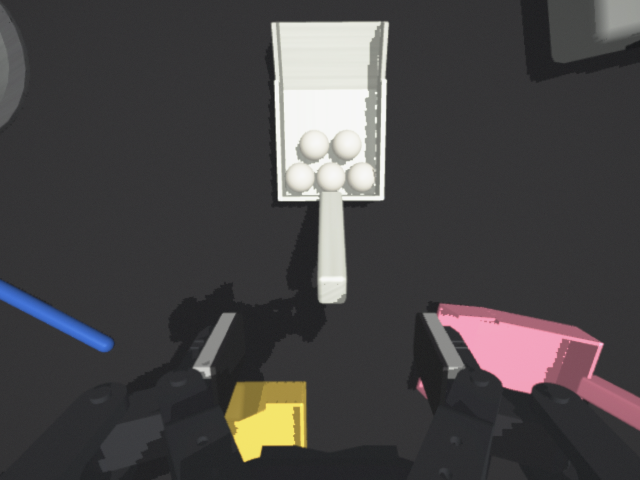

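The scoop is well aligned. The handle end is at (332,290), rear wall corners at (279,199) and (383,199), lip at (273,23)–(387,23), with five balls inside.

```bash
python3 - <<'E'
from h import *
d=load('w2')
print('top',onz(d,332,288,114.6).round(1))
a,b=onz(d,278,199,36),onz(d,384,199,36); print(a.round(1),b.round(1),np.linalg.norm(a-b),(a+b)/2)
f,g=onz(d,273,23,42),onz(d,387,23,42); print(f.round(1),g.round(1),np.linalg.norm(f-g))
f,g=onz(d,277,81,36),onz(d,385,81,36); print(f.round(1),g.round(1))
v=b-a; print(np.degrees(np.arctan2(v[0],-v[1]))); v=g-f;print(np.degrees(np.arctan2(v[0],-v[1])))
v=(f+g)/2-(a+b)/2; yaw=np.arctan2(v[1],v[0]); print(np.degrees(yaw)); c=(a+b)/2; print('grip',c-33*np.array([np.cos(yaw),np.sin(yaw),0]))
E
```

```text
top [ 404.5 -343.4  114.6]
[ 462.1 -311.7   36. ] [ 445.2 -394.6   36. ] 84.65507526237779 [ 453.66215677 -353.1353243    36.        ]
[ 585.  -337.4   42. ] [ 568.6 -417.4   42. ] 81.71347609413905
[ 548.2 -330.9   36. ] [ 531.9 -410.5   36. ]
-11.545756783799458
-11.566560393509414
-11.480557941074164
grip [ 421.3224109  -346.56715587   36.        ]
```

```bash
python3 - <<'E'
from h import *
p,R,s=cur()
rows([tcp([422,-346.3,81.7],-11.6,0,back=k) for k in(100,75,50,25,0,-1,-2)],.6)
E
```

```text
-4 1 29 0.0 0.0 0.1 0.6; -4 1 54 0.0 0.0 0.1 0.6; -4 1 79 0.0 0.0 0.1 0.6; -4 1 104 0.0 0.0 0.1 0.6; -4 1 129 0.0 0.0 0.1 0.6; -4 1 130 0.0 0.0 0.1 0.6; -4 1 131 0.0 0.0 0.1 0.6
```

```bash
python3 -m jog '-4 1 15 0 0 0 0.6; -4 1 35 0 0 0 0.6; -4 1 55 0 0 0 0.6; -4 1 75 0 0 0 0.6; -4 1 95 0 0 0 0.6; -4 1 115 0 0 0 0.6; -4 1 128 0 0 0 0.6; -4 1 131 0 0 0 0.6'
python3 - <<'E'
from h import *
print(cur()[2]['qpos'])
wrist('w3.png')
E
```

```text
clock: 3.62
eef_pos: [424.0, -345.7, 60.2]
tool_rot: [-3.139, -0.138, -0.205]
force: [0.6, -0.0, 0.6]
width: 68.3
[ 0.38563215  0.75730802  0.44232424  2.06378202 -1.01029692  0.4361836
 -0.13508729]
```

View pics/w3.png

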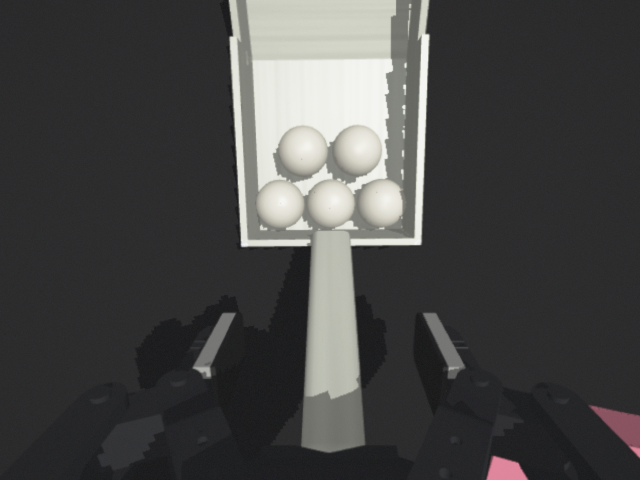

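The handle lies midway between the pads (column 332). I'll close and lift a little.

```bash
python3 -m jog '0 0 0 0 0 0 0; 0 0 0 0 0 0 -0.5; 0 0 0 0 0 0 -1; 0 0 0 0 0 0 -1; 0 0 0 0 0 0 -1; 0 0 0 0 0 0 -1'
python3 -m jog '0 0 -3 0 0 0 -1; 1 0 -8 0 0 0 -1; 2 0 -14 0 0 0 -1; 3 0 -20 0 0 0 -1; 3 0 -20 0 0 0 -1'
python3 - <<'E'
from h import *
print(cur()[2])
wrist('w4.png'); save('scene','s4.png')
E
```

```text
clock: 4.42
eef_pos: [425.1, -346.1, 61.7]
tool_rot: [-3.141, -0.141, -0.204]
force: [-2.3, 0.5, 6.6]
width: 17.7
clock: 5.05
eef_pos: [425.4, -346.1, 81.9]
tool_rot: [-3.141, -0.14, -0.204]
force: [0.7, 0.1, -4.2]
width: 17.3
{'clock': 5.05, 'qpos': array([ 0.34867957,  0.72776034,  0.49745881,  2.05427921, -0.96183732,
        0.4845403 , -0.18305993]), 'qd': array([ 0.00560388,  0.00968807, -0.01187491,  0.00470195, -0.00664218,
       -0.00601141,  0.00664715]), 'tau': array([-1.00031910e-01, -5.09440684e+01,  7.65158325e+00, -1.04797661e+01,
       -4.55893837e-01, -1.32539165e-01, -4.90341929e-02]), 'eef_pos': array([ 425.41351725, -346.12653334,   81.8827021 ]), 'tool_rot': array([-3.14079306, -0.14043166, -0.20376093]), 'force': array([ 0.71978205,  0.12069121, -4.22955173]), 'torque': array([0.13468129, 0.45629735, 0.05702473]), 'width': 17.306234803124248}
```

View pics/w4.png

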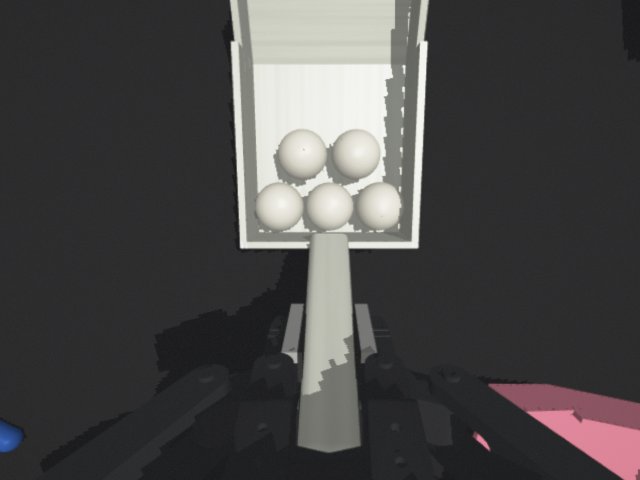

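View pics/s4.png

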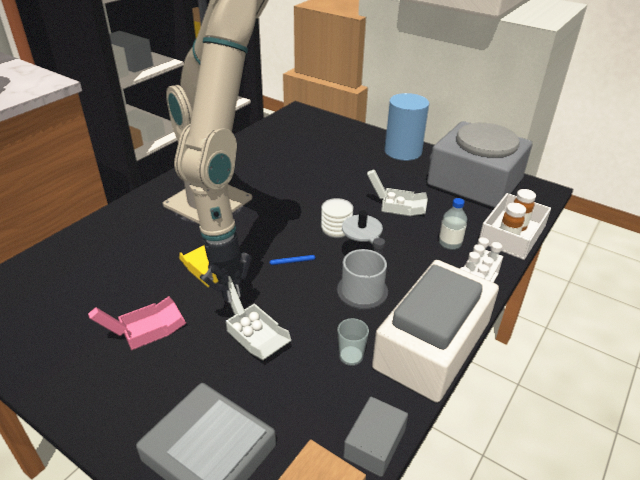

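Lifted cleanly: level, five balls aboard, about 4.2 N. Next I'll raise and carry it to above the jar with yaw about 30° for better reach.

```bash
python3 - <<'E'
from h import *
p,R,s=cur(); yaw=30
J=np.array([625,-66.5]); u=np.array([np.cos(np.radians(yaw)),np.sin(np.radians(yaw))])
up=tcp([422,-346.3,225],-11.6,off=20)
print('R err',(R.inv()*up[1]).magnitude()*57.3)
lip=np.r_[J-18*u,165]; g=lip2grip(lip,yaw); print(lip,g)
over=tcp(g,yaw,off=20)
rows(interp((p,R),up,8),-1)
m=interp(up,over,14)
rows(m[:7],-1,base=up); rows(m[7:],-1,base=m[6])
E
```

```text
R err 0.1082846212199009
[609.41154273 -75.5        165.        ] [ 463.9192749 -159.5        226.7      ]
2 0 -15 -0.0 -0.0 -0.0 -1; 4 0 -31 -0.0 -0.0 -0.0 -1; 6 0 -46 -0.0 -0.0 -0.0 -1; 9 0 -61 -0.0 -0.0 -0.0 -1; 11 1 -77 -0.0 -0.0 -0.1 -1; 13 1 -92 -0.1 -0.0 -0.1 -1; 15 1 -107 -0.1 -0.0 -0.1 -1; 17 1 -123 -0.1 -0.0 -0.1 -1
0 -14 0 0.4 -0.0 -2.9 -1; 0 -28 0 0.8 -0.0 -5.9 -1; 1 -41 0 1.2 0.0 -8.8 -1; 1 -55 0 1.7 0.0 -11.8 -1; 1 -69 0 2.1 0.0 -14.7 -1; 1 -83 -1 2.5 0.0 -17.7 -1; 2 -97 -1 2.9 0.0 -20.6 -1
5 -13 1 0.4 -0.0 -2.9 -1; 10 -26 1 0.8 -0.0 -5.9 -1; 15 -39 2 1.2 0.0 -8.8 -1; 20 -51 2 1.7 -0.0 -11.8 -1; 25 -64 3 2.1 -0.0 -14.7 -1; 30 -77 4 2.5 0.0 -17.7 -1; 35 -90 4 2.9 0.0 -20.6 -1
```

```bash
python3 -m jog '1 0 -8 0 0 0 -1; 3 0 -22 0 0 0 -1; 5 0 -40 0 0 0 -1; 8 0 -58 0 0 0 -1; 11 0 -77 0 0 0 -1; 13 0 -95 0 0 0 -1; 15 0 -112 0 0 0 -1; 17 0 -123 0 0 0 -1'
python3 -m jog '0 -7 0 0.2 0 -1.5 -1; 0 -20 0 0.6 0 -4.4 -1; 1 -34 0 1.0 0 -7.4 -1; 1 -50 0 1.5 0 -10.8 -1; 1 -67 0 2 0 -14.3 -1; 1 -83 -1 2.5 0 -17.7 -1; 2 -97 -1 2.9 0 -20.6 -1'
python3 - <<'E'
from h import *
p,R,s=cur(); print(s['qpos'],s['force']); yaw=30
J=np.array([625,-66.5]); u=np.array([np.cos(np.radians(yaw)),np.sin(np.radians(yaw))])
over=tcp(lip2grip(np.r_[J-18*u,165],yaw),yaw,off=20); rows(interp((p,R),over,7),-1)
wrist('w5.png')
E
```

```text
clock: 6.15
eef_pos: [424.8, -346.2, 206.9]
tool_rot: [-3.141, -0.141, -0.204]
force: [0.8, 0.2, -3.7]
width: 17.5
clock: 7.02
eef_pos: [446.5, -250.3, 207.0]
tool_rot: [-3.14, -0.14, 0.163]
force: [1.8, -0.5, -3.0]
width: 17.3
[ 0.06640908  0.49455775  0.6512464   2.03448439 -0.63483766  0.70385636
 -0.27347766] [ 1.80108129 -0.45652408 -2.98405128]
5 -13 1 0.4 -0.0 -2.9 -1; 10 -25 1 0.8 -0.0 -5.8 -1; 15 -38 2 1.2 -0.0 -8.8 -1; 20 -50 3 1.6 -0.0 -11.7 -1; 24 -63 4 2.0 -0.0 -14.6 -1; 29 -75 4 2.4 -0.0 -17.5 -1; 34 -88 5 2.8 -0.1 -20.5 -1
```

View pics/w5.png

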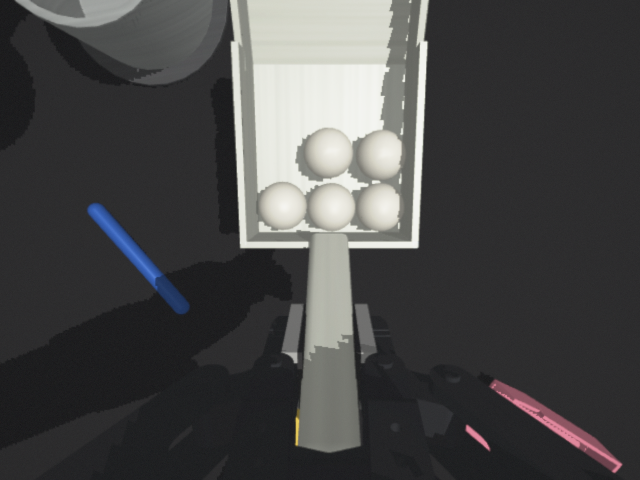

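Grip is steady: the pan is unchanged in view and all five balls are in. Continuing.

```bash
python3 -m jog '5 -13 1 0.4 0 -2.9 -1; 10 -25 1 0.8 0 -5.8 -1; 15 -38 2 1.2 0 -8.8 -1; 20 -50 3 1.6 0 -11.7 -1; 24 -63 4 2.0 0 -14.6 -1; 29 -76 4 2.4 0 -17.5 -1; 34 -88 5 2.8 0 -20.5 -1; 34 -88 5 2.8 0 -20.5 -1'
python3 - <<'E'
from h import *
p,R,s=cur(); print(s['qpos'],s['force'])
save('top','t6.png'); save('scene','s6.png')
Rs=R*RT.inv(); g=p-R.apply([0,0,20]); print('tip,yaw',Rs.as_euler('ZYX',degrees=True),'lip',g+Rs.apply([168,0,-61.7]))
t=load('t6')['image'][120:300,230:430,::-1]; sc=load('s6')['image'][170:350,220:420,::-1]
cv2.imwrite('pics/z6.png',cv2.resize(np.hstack([t,sc]),None,fx=2,fy=2,interpolation=cv2.INTER_CUBIC))
E
```

```text
clock: 8.07
eef_pos: [466.6, -157.8, 206.8]
tool_rot: [-3.141, -0.141, 0.523]
force: [0.2, -0.3, -4.0]
width: 17.2
[-0.04414766  0.45439695  0.54877093  2.0657056  -0.57119112  0.68095905
 -0.15003736] [ 0.22280863 -0.25701576 -3.99827684]
tip,yaw [ 2.99717063e+01 -6.20659733e-02  1.87174683e-02] lip [609.72843612 -75.22142089 165.06590667]
```

View pics/z6.png

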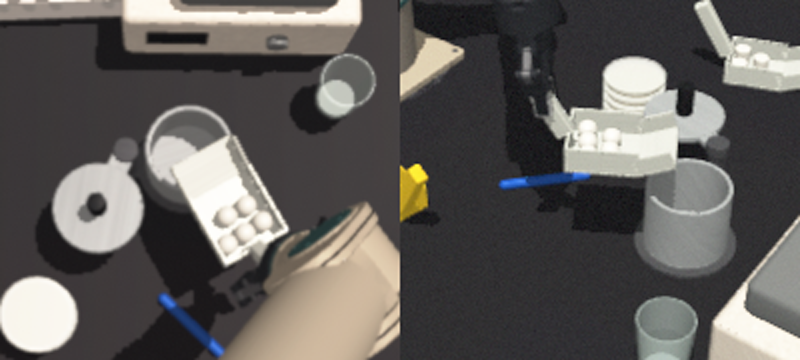

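```bash
python3 - <<'E'
from h import *
p,R,s=cur(); yaw=30;t=load('t6')
J=np.array([625,-66.5]); u=np.array([np.cos(np.radians(yaw)),np.sin(np.radians(yaw))]); n=np.array([-u[1],u[0]])
lip=J-18*u
for k in(42,-42): print(proj(t,np.r_[lip+k*n,187]).round(1), proj(t,np.r_[lip+k*n,165]).round(1))
P=lambda z,th: tcp(lip2grip(np.r_[lip,z],yaw,th),yaw,th,off=20)
low=P(130,0); rows(interp((p,R),low,5),-1)
th=[(128,3),(126,6),(124,9),(122,12),(120,14),(119,16),(118,18),(118,20)]
q=[P(z,a) for z,a in th]; rows(q,-1,base=low)
q2=[P(117,a) for a in(22,24,26,28,30,32,34,36)]; rows(q2,-1,base=q[-1])
q3=[P(116,a) for a in(38,40,42,44,46,48,50,52)]; rows(q3,-1,base=q2[-1])
E
```

```text
[314.4 201.5] [314.3 203.4]
[345.5 184.3] [344.8 186.4]
-1 0 7 0.0 -0.0 -0.0 -1; -2 0 14 0.0 -0.0 -0.1 -1; -3 -1 21 0.0 -0.0 -0.1 -1; -3 -1 28 0.1 -0.0 -0.2 -1; -4 -1 35 0.1 -0.0 -0.2 -1
3 0 -6 -0.0 -3.0 0.0 -1; 7 0 -12 0.0 -6.0 0.0 -1; 11 0 -18 -0.0 -9.0 0.0 -1; 16 0 -23 0.0 -12.0 -0.0 -1; 19 0 -26 -0.0 -14.0 0.0 -1; 22 0 -30 0.0 -16.0 0.0 -1; 26 0 -34 0.0 -18.0 -0.0 -1; 30 0 -38 0.0 -20.0 0.0 -1
3 0 -4 -0.0 -2.0 0.0 -1; 5 0 -10 -0.0 -4.0 0.0 -1; 8 0 -15 -0.0 -6.0 0.0 -1; 11 0 -20 -0.0 -8.0 -0.0 -1; 14 0 -25 -0.0 -10.0 0.0 -1; 17 0 -30 -0.0 -12.0 0.0 -1; 20 0 -35 -0.0 -14.0 0.0 -1; 24 0 -40 -0.0 -16.0 0.0 -1
3 0 -5 0.0 -2.0 0.0 -1; 5 0 -10 0.0 -4.0 0.0 -1; 8 0 -15 0.0 -6.0 0.0 -1; 11 0 -20 0.0 -8.0 -0.0 -1; 14 0 -26 0.0 -10.0 -0.0 -1; 17 0 -31 -0.0 -12.0 0.0 -1; 21 0 -35 -0.0 -14.0 0.0 -1; 24 0 -40 0.0 -16.0 0.0 -1
```

```bash
python3 -m jog '-1 0 7 0 0 0 -1; -2 0 14 0 0 0 -1; -3 0 21 0 0 -0.1 -1; -3 -1 28 0 0 -0.2 -1; -4 -1 35 0 0 -0.2 -1; -4 -1 35 0 0 -0.2 -1'
python3 - <<'E'
from h import *
p,R,s=cur(); save('top','t7.png'); save('scene','s7.png')
Rs=R*RT.inv(); g=p-R.apply([0,0,20]); print('tip,yaw',Rs.as_euler('ZYX',degrees=True),'lip',g+Rs.apply([168,0,-61.7]))
t=load('t7'); sc=load('s7')
for y in(42,-42):
  for x,z in((168,-61.7),(60,-81.7+36),(33,-81.7+36)):
    q=g+Rs.apply([x,y,z]); print(x,y,proj(t,q).round(1),proj(sc,q).round(1))
a=cv2.resize(t['image'][150:260,290:390,::-1],None,fx=4,fy=4,interpolation=cv2.INTER_CUBIC);b=cv2.resize(sc['image'][200:310,300:400,::-1],None,fx=4,fy=4,interpolation=cv2.INTER_CUBIC)
cv2.imwrite('pics/z7.png',np.hstack([a,b]))
E
```

```text
clock: 8.93
eef_pos: [466.2, -157.6, 171.0]
tool_rot: [-3.141, -0.14, 0.524]
force: [-1.1, -0.4, -4.1]
width: 17.2
tip,yaw [2.99976625e+01 5.00656977e-03 1.29599480e-02] lip [609.2447286  -75.0050684  129.05505817]
168 42 [313.9 206.2] [358.8 242.7]
60 42 [336.1 243.5] [317.1 235.1]
33 42 [341.7 253.3] [306.7 234.4]
168 -42 [343.5 189.8] [357.8 263.8]
60 -42 [366.2 226.6] [314.1 256. ]
33 -42 [371.8 236.2] [303.2 255.2]
```

View pics/z7.png

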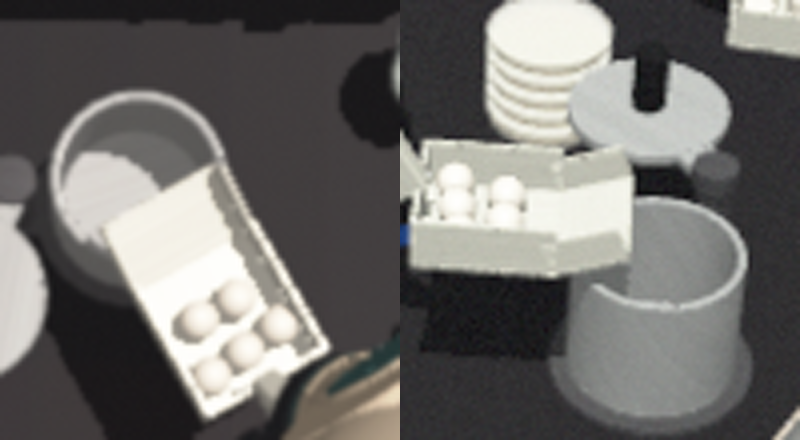

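The spout is level and about 29 mm above the rim, with the projected corners within about 2 px of the observed ones. Now I'll tip slowly.

```bash
python3 -m jog '5 0 -6 0 -3 0 -1; 10 0 -12 0 -6 0 -1; 14 0 -18 0 -9 0 -1; 19 0 -23 0 -12 0 -1; 22 0 -26 0 -14 0 -1; 25 0 -30 0 -16 0 -1; 29 0 -34 0 -18 0 -1; 33 0 -38 0 -20 0 -1'
python3 - <<'E'
from h import *
p,R,s=cur(); print(s['qpos'],s['force'],s['torque']); save('top','t8.png'); save('scene','s8.png')
Rs=R*RT.inv(); g=p-R.apply([0,0,20]); print('tip,yaw',Rs.as_euler('ZYX',degrees=True),'lip',g+Rs.apply([168,0,-61.7]))
t=load('t8'); sc=load('s8')
a=cv2.resize(t['image'][150:260,290:390,::-1],None,fx=4,fy=4,interpolation=cv2.INTER_CUBIC);b=cv2.resize(sc['image'][200:310,300:400,::-1],None,fx=4,fy=4,interpolation=cv2.INTER_CUBIC)
cv2.imwrite('pics/z8.png',np.hstack([a,b]))
E
```

```text
clock: 10.02
eef_pos: [490.7, -143.6, 214.2]
tool_rot: [3.141, 0.209, 0.524]
force: [0.2, 0.5, -4.0]
width: 17.3
[-0.32396933  0.64368704  0.75250485  1.80421297 -0.313565    1.00175654
 -0.50708581] [ 0.21141612  0.48208836 -3.98839317] [ 0.06863322 -0.07290761 -0.00614162]
tip,yaw [29.99712353 19.94943571 -0.05129507] lip [612.88388676 -73.09893201 118.48911263]
```

View pics/z8.png

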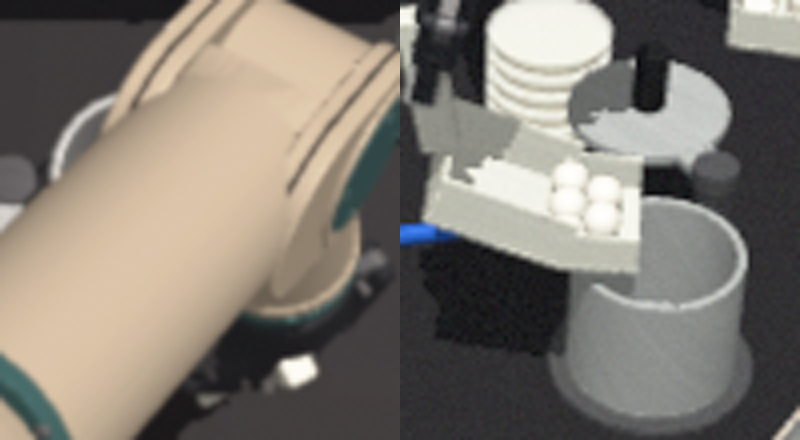

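Balls are rolling onto the ramp, and the lip is 18 mm above the rim. Continuing.

```bash
python3 -m jog '3 0 -4 0 -2 0 -1; 5 0 -10 0 -4 0 -1; 8 0 -15 0 -6 0 -1; 11 0 -20 0 -8 0 -1; 14 0 -25 0 -10 0 -1; 17 0 -30 0 -12 0 -1; 20 0 -35 0 -14 0 -1; 24 0 -40 0 -16 0 -1'
python3 -m jog '3 0 -5 0 -2 0 -1; 5 0 -10 0 -4 0 -1; 8 0 -15 0 -6 0 -1; 11 0 -20 0 -8 0 -1; 14 0 -26 0 -10 0 -1; 17 0 -31 0 -12 0 -1; 21 0 -35 0 -14 0 -1; 24 0 -40 0 -16 0 -1'
cat > st.py <<'E'
from h import *
import sys
k=sys.argv[1]
p,R,s=cur(); print(s['qpos'].round(2),s['force'].round(1)); save('scene','s%s.png'%k)
Rs=R*RT.inv(); g=p-R.apply([0,0,20]); print('yaw,tip',Rs.as_euler('ZYX',degrees=True).round(1),'lip',(g+Rs.apply([168,0,-61.7])).round(1))
b=cv2.resize(load('s'+k)['image'][150:350,220:420,::-1],None,fx=3,fy=3,interpolation=cv2.INTER_CUBIC)
cv2.imwrite('pics/z%s.png'%k,b)
E
python3 st.py 9
```

```text
clock: 11.12
eef_pos: [518.1, -128.1, 248.3]
tool_rot: [3.141, 0.486, 0.523]
force: [1.6, -0.2, -1.6]
width: 17.3
clock: 12.12
eef_pos: [552.9, -107.9, 271.8]
tool_rot: [-3.142, 0.765, 0.524]
force: [-0.4, 0.2, -2.1]
width: 17.4
[-0.4   0.99  0.81  1.21 -0.1   1.71 -0.7 ] [-0.4  0.2 -2.1]
yaw,tip [30.  51.8  0. ] lip [612.8 -73.3 116. ]
```

View pics/z9.png

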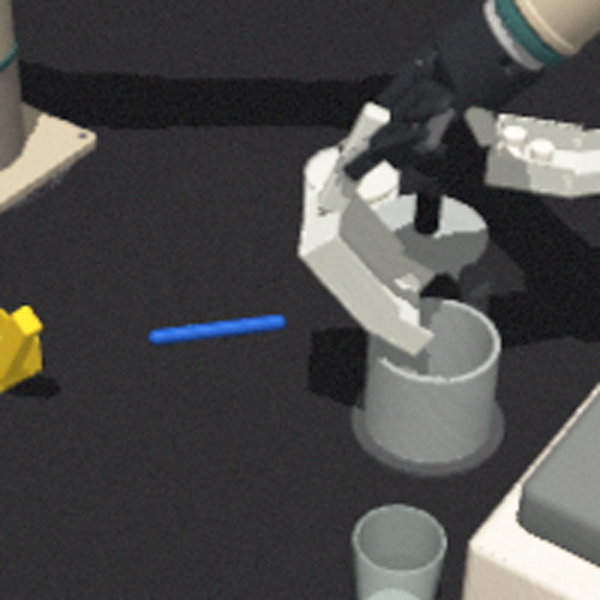

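```bash
python3 -m jog '0 0 0 0 0 0 -1; 0 0 0 0 0 0 -1; 0 0 0 0 0 0 -1; 0 0 0 0 0 0 -1'
python3 - <<'E'
from h import *
wrist('w10.png'); print(cur()[2]['force'])
E
```

```text
clock: 12.68
eef_pos: [552.2, -108.2, 272.3]
tool_rot: [3.141, 0.766, 0.523]
force: [-0.6, 0.4, -2.4]
width: 17.4
[ 0.51841291  0.0287239  -2.24747273]
```

View pics/w10.png

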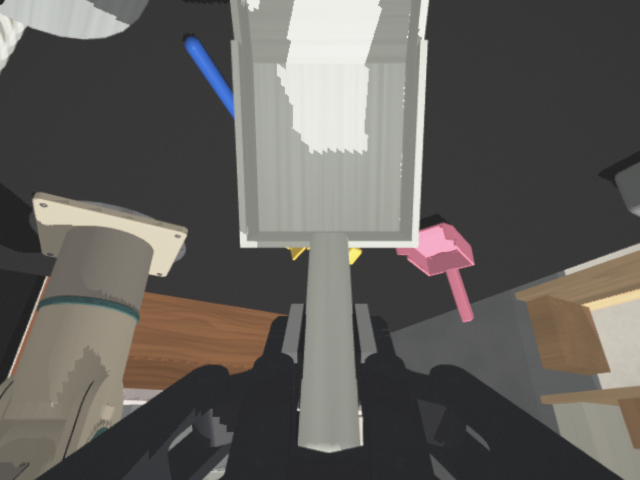

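The pan floor is empty. I'll untip with a slight rise and look into the jar.

```bash
python3 - <<'E'
from h import *
p,R,s=cur(); yaw=30
J=np.array([625,-66.5]); u=np.array([np.cos(np.radians(yaw)),np.sin(np.radians(yaw))]); lip=J-15*u
P=lambda z,th: tcp(lip2grip(np.r_[lip,z],yaw,th),yaw,th,off=20)
q=[P(z,a) for z,a in((118,48),(122,44),(126,38),(131,32),(136,26),(142,20),(148,14))]; rows(q,-1)
q2=[P(z,a) for z,a in((154,8),(160,3),(168,0))]; rows(q2,-1,base=q[-1])
E
```

```text
-5 0 10 0.0 3.9 -0.0 -1; -11 0 18 0.0 7.9 -0.0 -1; -18 0 33 0.0 13.9 -0.0 -1; -23 0 47 0.0 19.9 -0.0 -1; -26 0 61 0.0 25.9 -0.0 -1; -28 0 75 0.0 31.9 -0.0 -1; -28 0 88 0.0 37.9 -0.0 -1
-7 0 11 0.0 6.0 -0.0 -1; -11 0 19 0.0 11.0 0.0 -1; -13 0 20 0.0 14.0 -0.0 -1
```

```bash
python3 -m jog '-5 0 10 0 3.9 0 -1; -11 0 18 0 7.9 0 -1; -18 0 33 0 13.9 0 -1; -23 0 47 0 19.9 0 -1; -26 0 61 0 25.9 0 -1; -28 0 75 0 31.9 0 -1; -28 0 88 0 37.9 0 -1'
python3 -m jog '-7 0 11 0 6 0 -1; -11 0 19 0 11 0 -1; -13 0 20 0 14 0 -1;  -13 0 20 0 14 0 -1'
python3 st.py 11
python3 - <<'E'
from h import *
p,R,s=cur(); print(p,R.as_euler('xyz'))
up=tcp([422,-346.3,225],-11.6,off=20); m=interp((p,R),up,12); rows(m[:7],-1); rows(m[7:],-1,base=m[6])
t=save('top','t11.png'); cv2.imwrite('pics/z11t.png',cv2.resize(t['image'][140:260,260:400,::-1],None,fx=4,fy=4,interpolation=cv2.INTER_CUBIC))
E
```

```text
clock: 13.6
eef_pos: [481.0, -149.3, 228.5]
tool_rot: [3.14, 0.103, 0.523]
force: [-0.6, -0.0, -2.2]
width: 17.3
clock: 14.1
eef_pos: [467.3, -157.4, 210.0]
tool_rot: [-3.141, -0.138, 0.521]
force: [0.9, -0.6, -2.4]
width: 17.5
[-0.06  0.45  0.57  2.06 -0.57  0.69 -0.15] [ 0.9 -0.6 -2.4]
yaw,tip [29.8  0.1  0. ] lip [610.5 -75.2 167.8]
[ 468.38095822 -156.90211842  209.98685994] [ 3.14113294 -0.13784097  0.52261559]
-11 12 -1 -0.5 0.0 3.4 -1; -22 24 -2 -1.0 0.0 6.9 -1; -33 36 -3 -1.4 0.0 10.3 -1; -44 48 -4 -1.9 0.0 13.7 -1; -55 60 -6 -2.4 0.0 17.1 -1; -66 71 -7 -2.9 0.0 20.6 -1; -77 83 -8 -3.3 0.1 24.0 -1
-5 15 0 -0.5 0.0 3.4 -1; -10 31 -1 -1.0 0.0 6.9 -1; -16 46 -1 -1.4 0.0 10.3 -1; -21 62 -1 -1.9 0.0 13.7 -1; -26 77 -2 -2.4 0.0 17.1 -1
```

View pics/z11t.png

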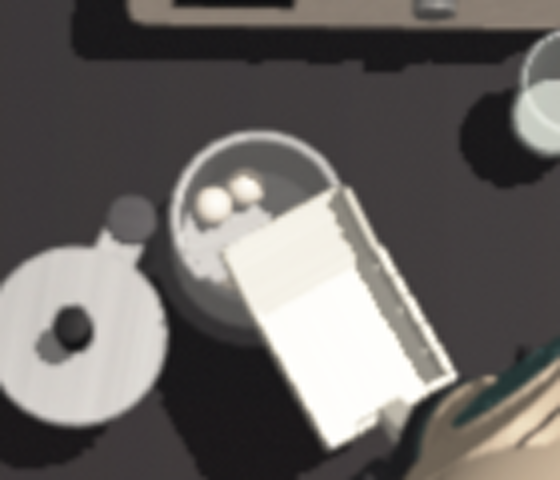

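View pics/z11.png

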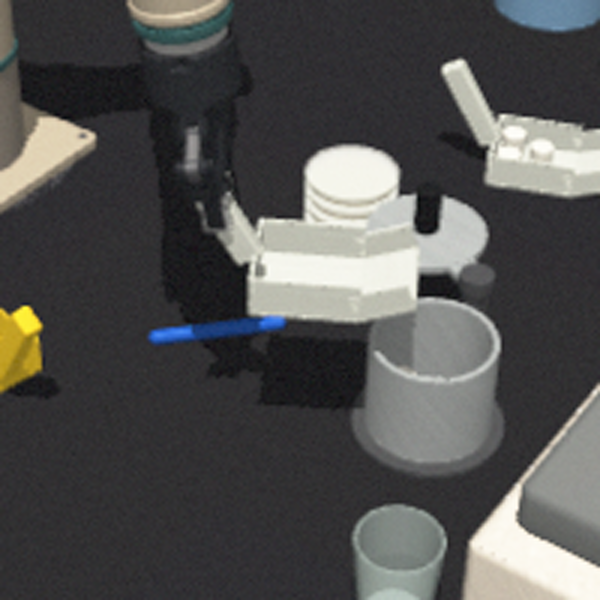

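The scoop is empty and no balls are visible outside the jar. I'll return it to its original spot.

```bash
python3 -m jog '-8 9 -1 -0.4 0 2.5 -1; -22 24 -2 -1.0 0 6.9 -1; -33 36 -3 -1.4 0 10.3 -1; -44 48 -4 -1.9 0 13.7 -1; -55 60 -6 -2.4 0 17.1 -1; -66 71 -7 -2.9 0 20.6 -1; -77 83 -8 -3.3 0 24.0 -1'
python3 -m jog '-5 15 0 -0.5 0 3.4 -1; -10 31 -1 -1.0 0 6.9 -1; -16 46 -1 -1.4 0 10.3 -1; -21 62 -1 -1.9 0 13.7 -1; -26 77 -2 -2.4 0 17.1 -1; -26 77 -2 -2.4 0 17.1 -1'
python3 - <<'E'
from h import *
p,R,s=cur(); print(p,R.as_euler('xyz',degrees=True),s['qpos'].round(2))
m=[tcp([422,-346.3,81.7+h],-11.6,off=20) for h in (120,90,60,30,10,4,1)]; rows(m,-1)
t=save('top','t12.png'); cv2.imwrite('pics/z12t.png',cv2.resize(t['image'][140:260,260:400,::-1],None,fx=4,fy=4,interpolation=cv2.INTER_CUBIC))
E
```

```text
clock: 15.08
eef_pos: [443.2, -267.8, 207.0]
tool_rot: [-3.141, -0.139, 0.097]
force: [-0.5, -0.2, -3.0]
width: 17.2
clock: 15.82
eef_pos: [424.8, -347.7, 205.5]
tool_rot: [3.14, -0.139, -0.203]
force: [-0.1, -0.8, -3.4]
width: 17.1
[ 424.82778063 -347.69965159  205.50003595] [179.92315071  -7.95298154 -11.63223641] [ 0.17  0.57  0.77  1.96 -0.71  0.76 -0.42]
-4 -1 23 0.1 0.0 -0.0 -1; -8 -1 53 0.1 0.0 -0.0 -1; -12 -1 83 0.1 0.0 -0.0 -1; -16 -1 112 0.1 0.0 -0.0 -1; -19 -1 132 0.1 0.0 -0.0 -1; -20 -1 138 0.1 0.0 -0.0 -1; -20 -1 141 0.1 0.0 -0.0 -1
```

View pics/z12t.png

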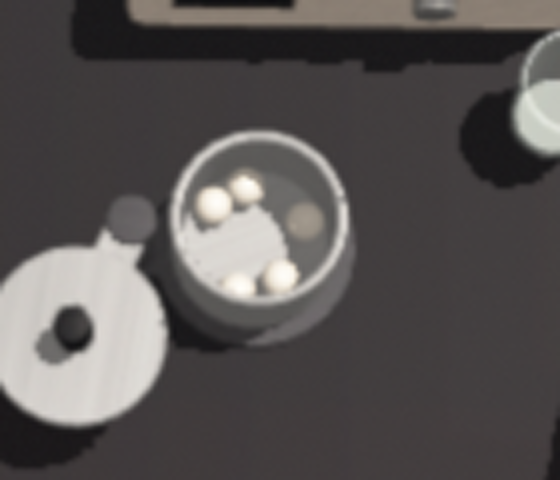

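All five balls are in the jar. Setting the scoop down.

```bash
python3 -m jog '-3 0 15 0 0 0 -1; -8 -1 45 0 0 0 -1; -12 -1 75 0 0 0 -1; -16 -1 105 0 0 0 -1; -19 -1 128 0 0 0 -1; -20 -1 137 0 0 0 -1; -20 -1 141 0 0 0 -1; -20 -1 142 0 0 0 -1'
python3 -m jog '0 0 0 0 0 0 -1'
```

```text
clock: 16.88
eef_pos: [425.7, -345.3, 62.3]
tool_rot: [3.141, -0.14, -0.2]
force: [-0.6, -0.3, -2.1]
width: 17.3
clock: 17.0
eef_pos: [425.8, -345.4, 62.6]
tool_rot: [3.141, -0.14, -0.2]
force: [0.1, 0.4, -1.7]
width: 17.0
```

```bash
python3 -m jog '0 0 1 0 0 0 -1; 0 0 1.5 0 0 0 -1; 0 0 1.5 0 0 0 -1'
```

```text
clock: 17.38
eef_pos: [425.7, -345.5, 61.7]
tool_rot: [3.141, -0.14, -0.201]
force: [-2.7, 1.2, 6.2]
width: 17.0
```

Contact is at +6 N, the same as before the lift. I'll release it gently and then withdraw up.

```bash
python3 -m jog '0 0 0 0 0 0 -0.4; 0 0 0 0 0 0 0.1; 0 0 0 0 0 0 0.5; 0 0 0 0 0 0 0.6; 0 0 0 0 0 0 0.6'
python3 -m jog '1 0 -10 0 0 0 0.6; 3 0 -30 0 0 0 0.6; 6 0 -60 0 0 0 0.6; 10 0 -90 0 0 0 0.6; 14 0 -120 0 0 0 0.6; 20 0 -150 0 0 0 0.6; 24 0 -180 0 0 0 0.6; 24 0 -180 0 0 0 0.6'
python3 st.py 13
python3 - <<'E'
from h import *
wrist('w13.png'); print(cur())
E
```

```text
clock: 18.0
eef_pos: [425.6, -345.2, 60.5]
tool_rot: [3.142, -0.139, -0.2]
force: [-0.2, -0.3, 0.8]
width: 68.1
clock: 19.0
eef_pos: [425.2, -346.0, 244.7]
tool_rot: [3.139, -0.143, -0.2]
force: [0.6, -0.0, -0.2]
width: 68.8
[ 0.13  0.52  0.82  1.92 -0.64  0.83 -0.48] [ 0.6 -0.  -0.2]
yaw,tip [-11.5  -0.2  -0.1] lip [ 587.2 -379.1  203.4]
(array([ 424.31366081, -344.41561236,  242.1294296 ]), Rotation.from_matrix(array([[ 9.70564186e-01, -1.98966898e-01,  1.35710478e-01],
                            [-1.97120980e-01, -9.80006082e-01, -2.70443863e-02],
                            [ 1.38378032e-01, -5.03069745e-04, -9.90379355e-01]])), {'clock': 19.1, 'qpos': array([ 0.12841432,  0.5251731 ,  0.81543672,  1.92234395, -0.64153013,
        0.83096412, -0.4819633 ]), 'qd': array([ 0.01026823,  0.02017391, -0.01695342,  0.01560418, -0.00329921,
       -0.00260175,  0.00094764]), 'tau': array([ 3.09451169e-02, -4.13221586e+01,  8.77870381e+00, -1.70209122e+01,
       -3.94392014e-01, -3.41215152e-01, -1.44119395e-02]), 'eef_pos': array([ 424.31366081, -344.41561236,  242.1294296 ]), 'tool_rot': array([-3.1410847 , -0.1388235 , -0.20037394]), 'force': array([-0.1426552 ,  0.04582803,  0.06345476]), 'torque': array([0.0411237 , 0.19857904, 0.00232389]), 'width': 68.0453780467647})
```

View pics/s13.png

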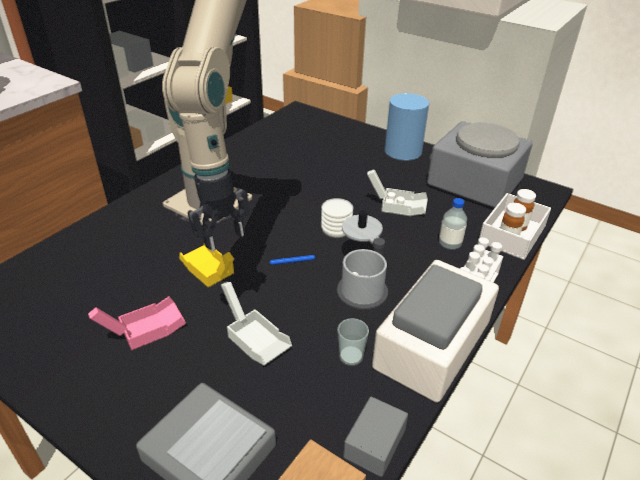

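The scoop stands upright and empty at (258,338) and the other things are in place. Next I'll cage the knob loosely, with the jaws tangential, and follow the arc.

```bash
python3 - <<'E'
from h import *
p,R,s=cur()
t=(np.array([520,40,240.]),Ro.from_euler('xyz',[180,0,-25.3],degrees=True))
m=interp((p,R),t,14); rows(m[:7],.6); rows(m[7:],.6,base=m[6])
E
```

```text
1 -28 0 -0.1 -0.6 1.0 0.6; 2 -57 1 -0.1 -1.1 2.0 0.6; 4 -85 1 -0.2 -1.7 3.0 0.6; 5 -113 1 -0.3 -2.3 3.9 0.6; 6 -141 2 -0.4 -2.8 4.9 0.6; 7 -170 2 -0.4 -3.4 5.9 0.6; 8 -198 2 -0.5 -4.0 6.9 0.6
-2 -28 0 -0.1 -0.6 1.0 0.6; -4 -56 0 -0.1 -1.1 2.0 0.6; -7 -85 0 -0.2 -1.7 3.0 0.6; -9 -113 1 -0.3 -2.3 3.9 0.6; -11 -141 1 -0.4 -2.8 4.9 0.6; -13 -169 1 -0.4 -3.4 5.9 0.6; -15 -197 1 -0.5 -4.0 6.9 0.6
```

```bash
python3 -m jog '1 -28 0 -0.1 -0.6 1.0 0.6; 2 -57 1 -0.1 -1.1 2.0 0.6; 4 -85 1 -0.2 -1.7 3.0 0.6; 5 -113 1 -0.3 -2.3 3.9 0.6; 6 -141 2 -0.4 -2.8 4.9 0.6; 7 -170 2 -0.4 -3.4 5.9 0.6; 8 -198 2 -0.5 -4.0 6.9 0.6'
python3 -m jog '-2 -28 0 -0.1 -0.6 1.0 0.6; -4 -56 0 -0.1 -1.1 2.0 0.6; -7 -85 0 -0.2 -1.7 3.0 0.6; -9 -113 1 -0.3 -2.3 3.9 0.6; -11 -141 1 -0.4 -2.8 4.9 0.6; -13 -169 1 -0.4 -3.4 5.9 0.6; -15 -197 1 -0.5 -4.0 6.9 0.6; -15 -197 1 -0.5 -4.0 6.9 0.6'
python3 - <<'E'
from h import *
wrist('w14.png'); print(cur()[2]['qpos'])
E
```

```text
clock: 19.98
eef_pos: [471.2, -151.2, 240.1]
tool_rot: [-3.138, -0.066, -0.322]
force: [0.2, -0.2, -0.1]
width: 68.1
clock: 20.98
eef_pos: [519.6, 41.4, 238.3]
tool_rot: [3.139, 0.004, -0.438]
force: [-0.3, 0.0, -0.5]
width: 68.4
[-0.75848847  0.63052858  1.01308451  1.87919289 -0.63420147  1.00029497
 -1.47575274]
```

View pics/w14.png

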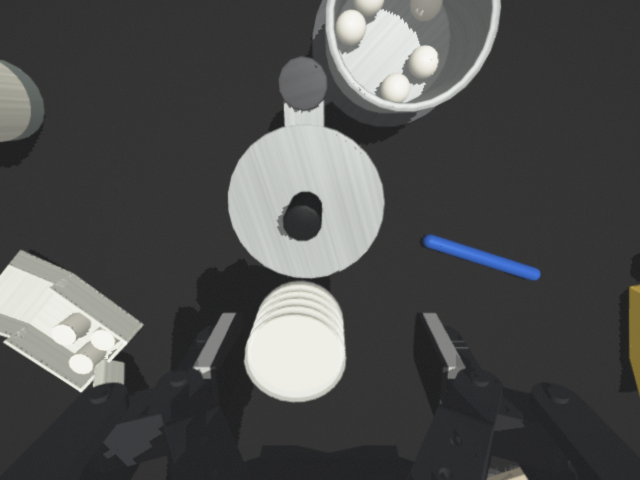

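```bash
python3 - <<'E'
from h import *
d=load('w14')
k=onz(d,302,224,159);c=onz(d,306,201,113);v=onz(d,303,83,114)
print(k.round(1),c.round(1),v.round(1),[np.linalg.norm((x-v)[:2]).round(1) for x in(k,c)])
P=np.array([620.5,13.5]); K=np.array([548.2,47.5])
for x in (k,c): e=x[:2]-v[:2]; print(np.degrees(np.arctan2(e[1],e[0])))
p,R,s=cur()
t0=(np.r_[K,235],Ro.from_euler('xyz',[180,0,-25.3],degrees=True))
rows([t0]+[(np.r_[K,z],t0[1]) for z in (205,180,160,140,124)],.6)
E
```

```text
[546.5  46.5 159. ] [550.2  44.8 113. ] [619.9  12.6 114. ] [np.float64(80.9), np.float64(76.7)]
155.18581775448087
155.1589047300988
23 -19 4 0.2 0.2 0.1 0.6; 23 -20 34 0.2 0.2 0.1 0.6; 23 -20 59 0.2 0.2 0.1 0.6; 23 -20 79 0.2 0.2 0.1 0.6; 23 -20 99 0.2 0.2 0.1 0.6; 23 -20 115 0.2 0.2 0.1 0.6
```

```bash
python3 -m jog '12 -10 2 0 0 0 0.6; 23 -19 4 0.2 0.2 0 0.6; 23 -19 20 0.2 0.2 0 0.6; 23 -19 45 0.2 0.2 0 0.6; 23 -19 70 0.2 0.2 0 0.6; 23 -19 95 0.2 0.2 0 0.3; 23 -19 112 0.2 0.2 0 0; 23 -19 115 0.2 0.2 0 -0.2'
python3 -m jog '0 0 0 0 0 0 -0.25; 0 0 0 0 0 0 -0.25'
python3 - <<'E'
from h import *
wrist('w15.png'); p,R,s=cur(); print(p,R.as_euler('xyz',degrees=True),s['qpos'],s['width'],s['force'])
P=np.array([620.2,13.]);
def at(a): # knob angle deg
    return (np.r_[P+80*np.array([np.cos(np.radians(a)),np.sin(np.radians(a))]),124],Ro.from_euler('xyz',[180,0,a-180],degrees=True))
A=np.linspace(155,273.2,25); m=[at(a) for a in A]
for i in range(0,24,8): rows(m[i+1:i+9],-.25,base=m[i])
E
```

```text
clock: 22.02
eef_pos: [547.8, 46.1, 123.5]
tool_rot: [-3.14, 0.0, -0.442]
force: [0.1, -0.3, 0.6]
width: 33.7
clock: 22.28
eef_pos: [549.3, 46.3, 125.6]
tool_rot: [-3.138, -0.003, -0.442]
force: [-0.8, 0.3, -0.7]
width: 32.3
[549.2628684   46.39187385 125.61449281] [-179.8112184    -0.19038748  -25.30416932] [-0.64259678  0.79579702  0.84501508  1.91374978 -0.82447766  0.81795818
 -1.35342864] 31.931730311678077 [-0.76332096 -0.17502569 -0.49727898]
0 7 0 0.0 0.0 -4.9 -0.25; 1 14 0 0.0 0.0 -9.8 -0.25; 3 20 0 -0.0 0.0 -14.8 -0.25; 5 27 0 0.0 0.0 -19.7 -0.25; 7 33 0 0.0 0.0 -24.6 -0.25; 10 39 0 0.0 0.0 -29.6 -0.25; 14 45 0 0.0 0.0 -34.5 -0.25; 18 51 0 -0.0 0.0 -39.4 -0.25
0 7 0 0.0 0.0 -4.9 -0.25; 1 14 0 0.0 0.0 -9.8 -0.25; 3 20 0 0.0 0.0 -14.8 -0.25; 5 27 0 0.0 0.0 -19.7 -0.25; 7 33 0 0.0 0.0 -24.6 -0.25; 10 39 0 0.0 0.0 -29.5 -0.25; 14 45 0 0.0 0.0 -34.5 -0.25; 18 51 0 0.0 0.0 -39.4 -0.25
0 7 0 0.0 0.0 -4.9 -0.25; 1 14 0 -0.0 0.0 -9.8 -0.25; 3 20 0 -0.0 0.0 -14.8 -0.25; 5 27 0 -0.0 0.0 -19.7 -0.25; 7 33 0 0.0 0.0 -24.6 -0.25; 10 39 0 0.0 0.0 -29.6 -0.25; 14 45 0 -0.0 0.0 -34.5 -0.25; 18 51 0 -0.0 0.0 -39.4 -0.25
```

View pics/w15.png

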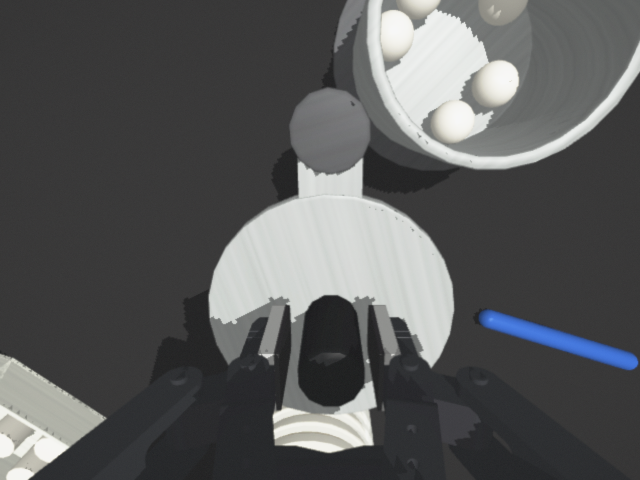

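The knob (332,345) is centred between the pads. Swinging now.

```bash
python3 -m jog '0 7 0 0 0 -4.9 -0.25; 1 14 0 0 0 -9.8 -0.25; 3 20 0 0 0 -14.8 -0.25; 5 27 0 0 0 -19.7 -0.25; 7 33 0 0 0 -24.6 -0.25; 10 39 0 0 0 -29.6 -0.25; 14 45 0 0 0 -34.5 -0.25; 18 51 0 0 0 -39.4 -0.25'
python3 - <<'E'
from h import *
wrist('w16.png'); p,R,s=cur(); print(p,R.as_euler('xyz',degrees=True),s['qpos'],s['width'],s['force'])
E
```

```text
clock: 23.32
eef_pos: [543.7, -7.0, 125.4]
tool_rot: [-3.14, -0.005, 0.249]
force: [0.6, 1.4, 0.1]
width: 32.1
[543.8786054   -8.56812734 125.64954346] [179.9890938   -0.28811636  14.32821156] [-0.44354085  0.71655057  0.64907884  1.93108444 -0.6565331   0.7109574
 -0.71817356] 31.62898343503364 [-0.4576135  -1.31581497  0.40897072]
```

View pics/w16.png

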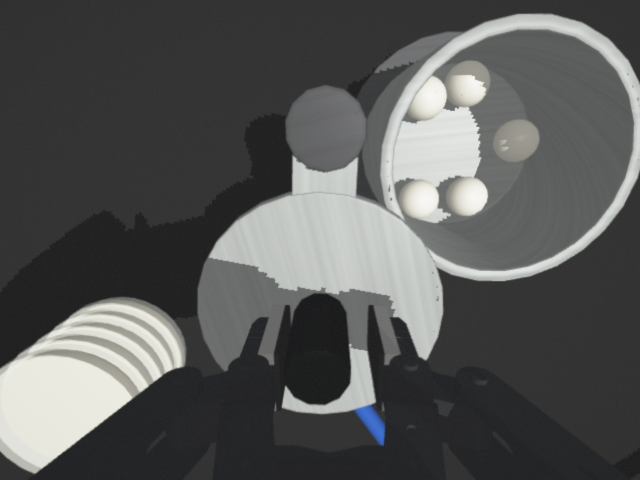

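The cover follows, with light forces, and five balls are visible in the jar. Continuing.

```bash
python3 -m jog '0 7 0 0 0 -4.9 -0.25; 1 14 0 0 0 -9.8 -0.25; 3 20 0 0 0 -14.8 -0.25; 5 27 0 0 0 -19.7 -0.25; 7 33 0 0 0 -24.6 -0.25; 10 39 0 0 0 -29.6 -0.25; 14 45 0 0 0 -34.5 -0.25; 18 51 0 0 0 -39.4 -0.25'
python3 -m jog '0 7 0 0 0 -4.9 -0.25; 1 14 0 0 0 -9.8 -0.25; 3 20 0 0 0 -14.8 -0.25; 5 27 0 0 0 -19.7 -0.25; 7 33 0 0 0 -24.6 -0.25; 10 38 0 0 0 -29.0 -0.25; 13 43 0 0 0 -33 -0.25;13 43 0 0 0 -33 -0.25'
python3 - <<'E'
from h import *
wrist('w17.png'); p,R,s=cur(); print(p,R.as_euler('xyz',degrees=True),s['qpos'],s['width'],s['force'])
P=np.array([620.2,13.])
def at(a): return (np.r_[P+80*np.array([np.cos(np.radians(a)),np.sin(np.radians(a))]),124],Ro.from_euler('xyz',[180,0,a-180],degrees=True))
rows([at(a) for a in (268,270,272,274,276,278)],-.25)
E
```

```text
clock: 24.38
eef_pos: [573.2, -51.9, 125.2]
tool_rot: [3.14, -0.003, 0.935]
force: [0.2, 1.4, 0.4]
width: 31.9
clock: 25.38
eef_pos: [615.7, -67.8, 125.2]
tool_rot: [3.138, -0.001, 1.508]
force: [-0.6, 1.1, -0.5]
width: 32.0
[615.44613805 -67.76819982 125.15910712] [ 1.79807258e+02 -7.70414625e-02  8.63595242e+01] [-0.11452031  0.72885697  0.29670728  1.71310252 -0.29511524  0.74035968
  0.26626099] 32.135870648266646 [-0.19742151 -0.26485518 -0.05448411]
1 2 1 0.2 -0.1 -1.6 -0.25; 1 5 1 0.2 -0.1 -3.6 -0.25; 1 7 1 0.2 -0.1 -5.6 -0.25; 2 10 1 0.2 -0.1 -7.6 -0.25; 2 13 1 0.2 -0.1 -9.6 -0.25; 3 16 1 0.2 -0.1 -11.6 -0.25
```

View pics/w17.png

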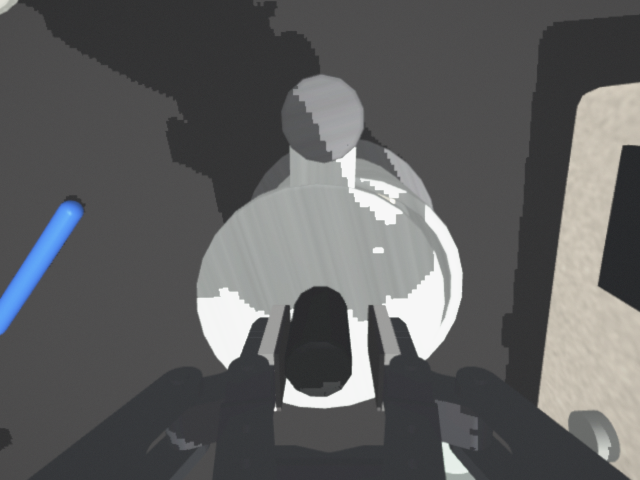

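```bash
python3 -m jog '1 2 1 0 0 -1.6 -0.25; 1 5 1 0 0 -3.6 -0.25; 1 7 1 0 0 -5.6 -0.25; 1 9 1 0 0 -6.5 -0.25; 1 9 1 0 0 -6.5 -0.25'
python3 -m jog '0 1 0 0 0 -1 -0.25; 0 2 0 0 0 -1.5 -0.25; 0 2 0 0 0 -1.5 -0.25'
python3 -m jog '0 1 0 0 0 -1 -0.25; 0 2 0 0 0 -1.5 -0.25; 0 2 0 0 0 -1.5 -0.25'
```

```text
clock: 26.05
eef_pos: [624.8, -67.3, 123.9]
tool_rot: [3.138, -0.001, 1.623]
force: [-0.7, 0.0, 0.4]
width: 32.1
clock: 26.42
eef_pos: [626.5, -67.2, 124.0]
tool_rot: [3.138, -0.001, 1.649]
force: [-0.3, 0.4, 0.2]
width: 32.4
clock: 26.8
eef_pos: [628.6, -66.9, 124.0]
tool_rot: [3.138, -0.001, 1.675]
force: [-0.6, -0.1, 0.3]
width: 32.0
```

```bash
python3 -m jog '0 1 0 0 0 0 -0.25; 0 2 0 0 0 0 -0.25; 0 2 0 0 0 0 -0.25'
python3 -m jog '0 1 0 0 0 0 -0.25; 0 2 0 0 0 0 -0.25; 0 2 0 0 0 0 -0.25'
python3 - <<'E'
from h import *
wrist('w18.png');
E
```

```text
clock: 27.18
eef_pos: [628.6, -66.9, 123.8]
tool_rot: [-3.141, -0.002, 1.675]
force: [-5.5, 0.1, 4.2]
width: 32.1
clock: 27.55
eef_pos: [628.6, -66.9, 123.7]
tool_rot: [-3.137, -0.002, 1.675]
force: [-8.5, -0.3, 6.4]
width: 32.3
```

View pics/w18.png

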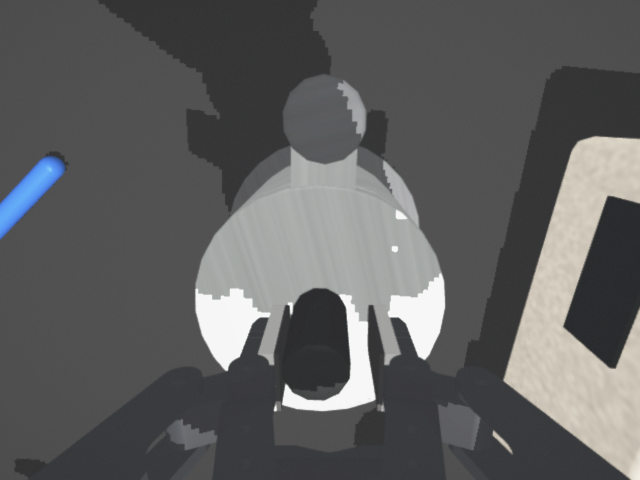

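The stop is reached: force rises to 8.5 N with no further motion. I'll back off, open and withdraw.

```bash
python3 -m jog '0 -3 0 0 0 0 -0.25; 0 -5 0 0 0 0 0.1; 0 -5 0 0 0 0 0.4; 0 -5 0 0 0 0 0.6; 0 -5 -20 0 0 0 0.6; 0 -5 -60 0 0 0 0.6; 0 -5 -110 0 0 0 0.6; 0 -5 -150 0 0 0 0.6'
python3 -m jog '-50 0 -40 0 0 0 0.6; -110 0 -60 0 0 0 0.6; -160 0 -60 0 0 0 0.6; -200 0 -60 0 0 0 0.6; -200 0 -60 0 0 0 0.6; -200 0 -60 0 0 0 0.6'
python3 - <<'E'
from h import *
save('top','t19.png'); save('scene','s19.png'); print(cur()[2]['force'])
E
```

```text
clock: 28.6
eef_pos: [627.6, -67.3, 276.0]
tool_rot: [3.136, -0.001, 1.675]
force: [0.8, 0.4, -0.1]
width: 68.3
clock: 29.35
eef_pos: [647.9, -265.3, 333.4]
tool_rot: [3.138, -0.002, 1.676]
force: [-0.4, 1.1, -0.1]
width: 68.6
[-0.28417672 -0.23161652 -0.01195403]
```

View pics/t19.png

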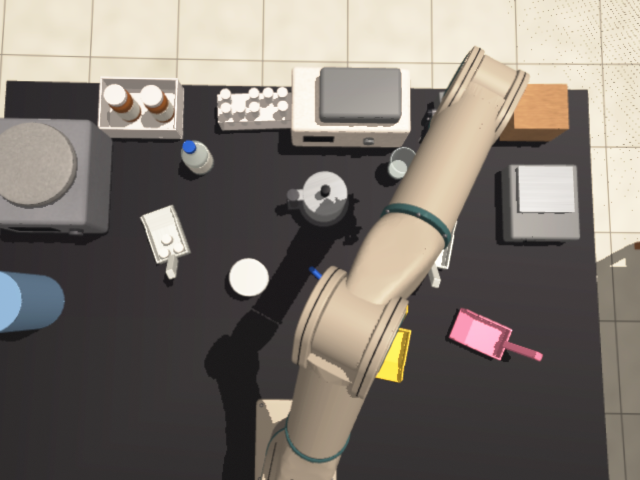

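View pics/s19.png

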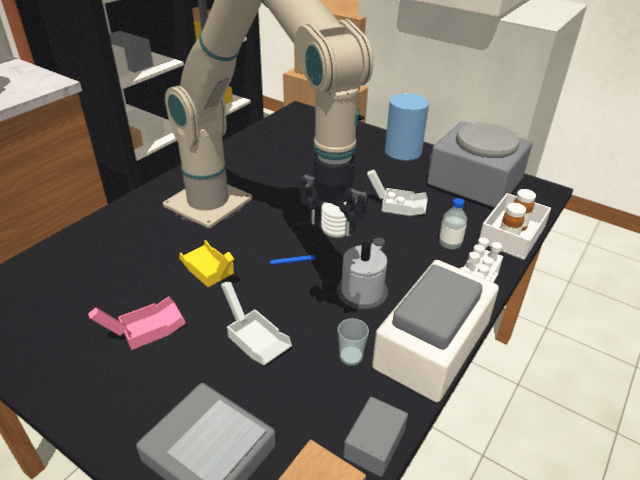

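```bash
python3 - <<'E'
from h import *
t=load('t19'); a=t['image'][165:235,280:360,::-1]; cv2.imwrite('pics/z19.png',cv2.resize(a,None,fx=7,fy=7,interpolation=cv2.INTER_CUBIC))
for p in([625,-66.5,159],[625,-66.5,113]): q=proj(t,p); print((q-[280,165]+.43)*7)
E
```

```text
[323.45318818 170.8821818 ]
[318.79004755 199.41417142]
```

View pics/z19.png

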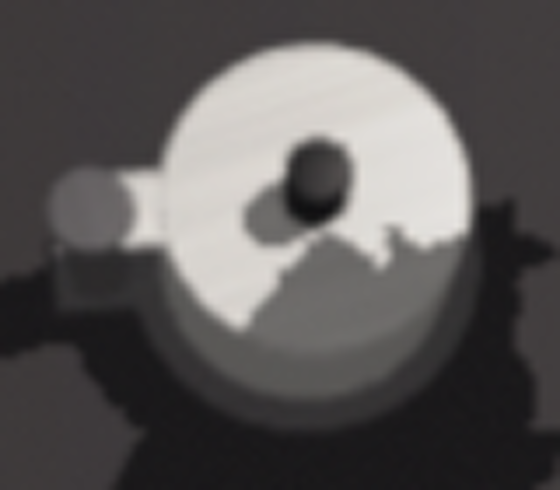

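The cover disc is centred over the jar: observed (316,198), expected (319,199) in the zoomed view. Handing in.

```bash
python3 -c "
from cell import ctrl
print(ctrl.finish_job())"
```

```text
the job is handed in; nothing more can be done
None
```

The job is done and handed in, at about 29.5 s on the robot's clock. I picked up the five-ball scoop by its handle and carried it level until the spout was about 29 mm above the jar's rim. I then tipped it slowly to 52° with the lip 16–18 mm above the rim. The empty scoop went back upright on its original spot, and I swung the cover shut with the knob loosely caged between the fingers.

**Last checks:**
- **Balls:** five were visible inside the jar before the cover closed, and none were outside.
- **Scoop:** it stands upright and empty. The held weight fell from about 4.1 N to 2.3 N after pouring.
- **Cover:** it is against its stop, with the push force rising to 8.5 N and no further motion. In the top view its disc sits within about 1 mm of the jar's axis.
- **Other things:** the cylinder scoop, dishes, bottle, beaker, marker and look-alikes looked unmoved, and the robot was touching nothing.

**What went wrong or disagreed:**
- My first approach pose, tilted 30°, stopped at joint 6's limit. I switched to a near-vertical grasp across the handle's width.
- While placing the spout, its lip appeared about 3 mm further back than computed, so I moved it 3 mm forward before tipping.

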